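# Switch the grinding-ball feeder to its other chute and run off the next batch

### The job

The left-hand beaker at the ball feeder already holds its batch of grinding balls, so rock the feeder's seesaw gate fully over its pivot to feed the right-hand chute. Then press the rubber-topped release paddle down and keep it down until all four waiting steel balls have rolled into the empty right-hand beaker, and let the paddle spring back up. Work only by pressing or pushing the gate and the paddle: do not touch the balls, do not lift anything, and leave the beakers and the other things on the bench where they stand.

Things in the scene. Friction and masses are not known exactly. Their poses are not given: they have to be found in the camera images.
- feeder: Ball feeder, fixed: grey base, sheet-metal uprights, 114 mm deep, 240 mm wide, 150 mm high. Origin: on the bench below the middle of the gate's pivot; x points to the back (up the ball track), y left, z up; turned up to 0.2 rad. The track comes down from x = +84 mm to the gate at x = +9 mm. Two chutes run from the gate's ends to y = -118 mm (right) and +118 mm (left), tops 100 mm up.
- rocker (a joint): Seesaw gate: open trough 96 mm long (y), 24 mm wide, across the track's end, pivot along the feeder's x, 92 mm up. In rad: -0.25 fully over to the left (left end down; the start), 0 level, +0.25 fully over to the right (right end down, feeds the right chute). A steel weight disc above its pivot makes it drop to the side it leans to once past 0. About 0.4 N on a tab moves it.
- tab_right (a point): Middle of the top face of the gate's right thumb tab, a flat flange 28 mm (x) by 24 mm (y) on the trough's front at rim level: 25 mm in front of the pivot's middle, 36 mm right of it. Moves with the gate: 123 mm above the bench when the gate leans left, 105 mm when it leans right. Pressed down, it rocks the gate to the right.
- tab_left (a point): The same point on the left-hand thumb tab (36 mm to the left of the pivot); down at the start.
- lever (a joint): Release lever left of the track, pivot along the feeder's x, 32 mm left of the track's middle, 134 mm up. In rad: 0 at rest, its blade across the track holds the balls; 0.55 is the stop, paddle fully down. The blade clears the balls from 0.35 to 0.4 on. A spring returns it to 0: the paddle takes about 1.3 N at first, 2.6 N at the stop.
- paddle (a point): Middle of the top face of the lever's paddle, 24 by 22 mm, topped with black rubber: 48 mm left of the lever's pivot; at rest 31 mm behind and 80 mm left of the gate's pivot and 141 mm above the bench. It goes down 25 mm to the stop; 20 mm free the balls. All four then run into the beaker within about 2 s.
- beaker_empty_mid (a point): Centre of the empty beaker that stands loose under the end of the right-hand chute, half-way up; clear, round, 52 mm across, 67 mm high, about 38 mm inside, weighs about 50 g; z up.
- beaker_full_mid (a point): Centre of the same kind of beaker under the left-hand chute, half-way up, with four steel balls in it.
- ball_0_center (a point): Centre of a steel ball 14 mm in diameter (11.5 g), number 1 in the row that waits on the track behind the blade, counted from the front.
- ball_1_center (a point): Centre of a steel ball 14 mm in diameter (11.5 g), number 2 in the row that waits on the track behind the blade, counted from the front.
- ball_2_center (a point): Centre of a steel ball 14 mm in diameter (11.5 g), number 3 in the row that waits on the track behind the blade, counted from the front.
- ball_3_center (a point): Centre of a steel ball 14 mm in diameter (11.5 g), number 4 in the row that waits on the track behind the blade, counted from the front.
- weight: Bystander, to be left alone: small steel 50 g weight, 21 mm across and 22 mm high, behind the left-hand beaker; origin: middle of its underside.
- vial_front: Bystander, to be left alone: capped sample vial, 27 mm across and 40 mm high, behind the right-hand beaker; origin: middle of its underside.
- timer: Bystander, to be left alone: flat light-grey timer, 62 by 62 by 19 mm, lying on the dark notebook right of the pumps; origin: middle of its underside.
- vial_a: Bystander, to be left alone: capped sample vial, 30 mm across and 50 mm high, right of the feeder; origin: middle of its underside.
- vial_b: Bystander, to be left alone: second capped sample vial, 30 mm across and 50 mm high, right of the feeder; origin: middle of its underside.
- screwdriver: Bystander, to be left alone: screwdriver, 176 mm long, 32 mm thick, lying left of the feeder; origin: middle of its underside.
- hex_keys: Bystander, to be left alone: folding hex-key set, 86 by 22 by 23 mm, lying left of the feeder; origin: middle of its underside.
There are look-alikes about, which are no part of the job. What is shaped like the part that bears beaker_full_mid but red is not meant.

How it is judged:
By the outcome, as a careful person would: the job done as asked, in the order asked, and still so for the second after the job is handed in, with the robot touching nothing.
It also fails if it takes over 35 s, if anything falls off the work surface, if the arm or the gripper's body presses on something with over 40 N, if the wrist force passes 120 N, or if a joint passes its speed limit or range.

### The arm

A 6-joint arm with a two-finger parallel gripper is mounted at the origin on a cart in front of the work surface, level with it; the furniture and walls round the work are solid. World frame = base frame: x ahead of the robot, y to its left, z up, the work surface at z = 0. Lengths are in m, angles in rad, forces in N, time in s.
With the tool pointing down it reaches from about 0.325 to 0.85 m from the base axis. Payload 15.5 kg.
Tool frame: the origin (TCP) lies at the very end of the fingers, on their centre line; the grasp point (between the pads) lies 19 mm behind it (robot.grasp_offset is the distance from the TCP to the grasp point, in m); z points along the fingers, y is the direction in which the jaws open and shut (so a half turn about z gives the same grasp; the last joint's range is limited). The gripper opens to 91 mm and grips with 3 to 60 N. Pads are 32 mm wide; open, the fingers measure 118 mm over their backs; the gripper's body (76 mm by 178 mm) begins 60 mm behind the grasp point.
Start: joints at [1.105, 0.494, 1.345, -0, 1.302, -0.096], TCP at [0.226, 0.583, 0.214] pointing down, gripper open.
Joint ranges: [-2.91, 2.91], [-0.82, 2.16], [0.22, 2.67], [-1.22, 4.37], [0.12, 2.79], [-3.08, 3.08]. Speed limits (rad/s): [1.89, 1.89, 2.57, 3.01, 3.01, 3.01].

### API

Orientations are given as a rotation vector (axis times angle).
In Python, from rig import telemetry, vision, robot gives the robot as it stands.
- The arm moves only by the tool jog_arm, never from a script. Its argument "rows" is one flat list of numbers, 5 for each row, row after row: the opening, from -1 (shut) to 1 (fully open), then the shift along the tool's x, y, z in mm, then the turn about the tool's z in degrees. A call has 1 to 5 rows; each row shifts and turns the commanded pose from where the row before left it, along the tool's axes as they then stand; what a row does not reach is not made up. A row lasts 1/10 s, in which the tool goes at most 50 mm and 8.59 degrees, less where a joint would pass 70% of its speed; a pose out of reach is approached as far as the arm can. A call with a gripper value outside its range is refused whole. The fingers move at their own pace and stop on an object; "force" is the grip in N (left out, the last holds). Time passes only in rows, so rows that do not move let the fingers close. It gives the time, the measured TCP pose, the force and the opening at its end, in the units of the state.
- telemetry.get_obs(): the state, without advancing time (a new reading comes with each control period).
- vision.get_image(name): name is "scene" or "top"; returns the picture (400x640x3 uint8, red, green, blue); there is no depth.
- vision.camera_model(name): a dict with "fx", "fy", "cx", "cy" (pixels), "xyz" and "attitude" of the camera in the world. Camera axes: x right, y down, z forward; pixel columns grow to the right and rows downward; lengths in m; the calibration is good to about 2 mm. A picture is of the moment at which its call begins. camera_model takes no time and is no camera call.
- robot.hand_in(): hands the job in, once; it reports no verdict.
The state is a dict: "t": time; "q": joint angles; "joint_vel": joint speeds; "joint_efforts": joint torques, N m; "position": TCP position; "ee_rot": TCP orientation; "ft_force": force on the tool from outside, world axes, zero at the start; "torque": the same for the moment, N m; "opening": opening from 0.0 (shut) to 1.0 (fully open).
Only numpy, scipy, OpenCV 4.12 (cv2) and the standard library are available. Lean on these libraries where they do the work, as an engineer would, in place of code of your own. Each camera call takes 0.05 s, during which the arm holds its last target. There are 200 camera calls.

## Working session

There is one attempt and no reset: what is moved stays moved. The work goes in short steps, Python scripts to look and compute and a tool call to move; the robot and the scene stay as the last step left them, time stands still between calls to the robot, and variables do not carry over. Pictures are saved under pics/ and viewed, about 8 in all and at most 12, crops included, and the job is handed in when it is done.

Besides the shell and the picture viewer there is one more tool, called after ">>>" as a command line: name --argument value ..., lists and objects as JSON in quotes. jog_arm: Moves the arm, as the interface text tells. Its arguments: {"type":"object","properties":{"rows":{"type":"array"},"force":{"type":"number"}},"required":["rows"]}

```bash
mkdir -p pics
python3 - <<'E'
from rig import telemetry, vision, robot
import cv2
for n in("scene","top"):
    im=vision.get_image(n); cv2.imwrite(f"pics/{n}0.png",im[...,::-1]); print(n,vision.camera_model(n))
o=telemetry.get_obs();print({k:o[k] for k in("t","position","ee_rot","ft_force","opening")})
E
```

```text
scene {'fx': 507.5395779981183, 'fy': 507.5395779981183, 'cx': 310.64995450892036, 'cy': 193.04191720479923, 'xyz': array([-0.70475266, -0.64483685,  0.79673398]), 'attitude': array([-1.79531307,  1.04492106, -0.63521738])}
top {'fx': 473.63053598602, 'fy': 473.63053598602, 'cx': 314.101945427757, 'cy': 197.65247414686758, 'xyz': array([0.43293395, 0.06440845, 1.72711132]), 'attitude': array([-2.17396491,  2.19946621, -0.02756266])}
{'t': 0.1, 'position': array([0.22574021, 0.58248376, 0.21338412]), 'ee_rot': array([-5.77486157e-01, -3.08775155e+00,  1.61581597e-03]), 'ft_force': array([0.06046861, 0.13576665, 0.33051116]), 'opening': 1.0021292489524247}
```

View pics/scene0.png

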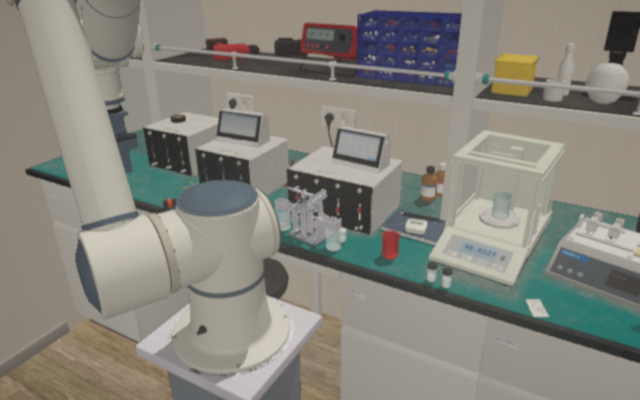

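View pics/top0.png

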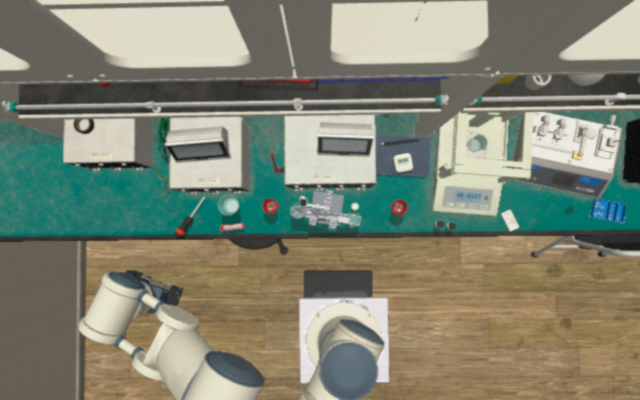

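The feeder is at about (325,208) in the top view and (308,215) in the scene view. There are red look-alike beakers at top (270,206) and (399,207). I'll enlarge the feeder in both views.

Run:
```python
import cv2
a=cv2.imread("pics/top0.png")[180:240,280:370]; b=cv2.imread("pics/scene0.png")[175:260,265:360]
cv2.imwrite("pics/tc.png",cv2.resize(a,None,fx=8,fy=8,interpolation=cv2.INTER_CUBIC))
cv2.imwrite("pics/sc.png",cv2.resize(b,None,fx=7,fy=7,interpolation=cv2.INTER_CUBIC))
```

```text
(no output)
```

View pics/tc.png

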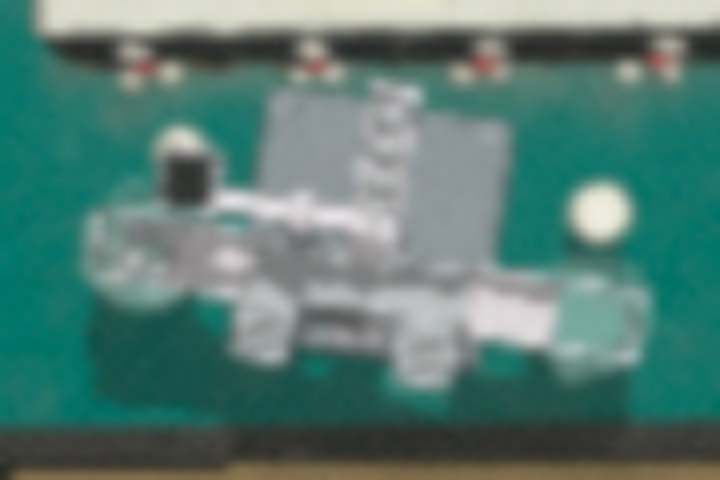

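View pics/sc.png

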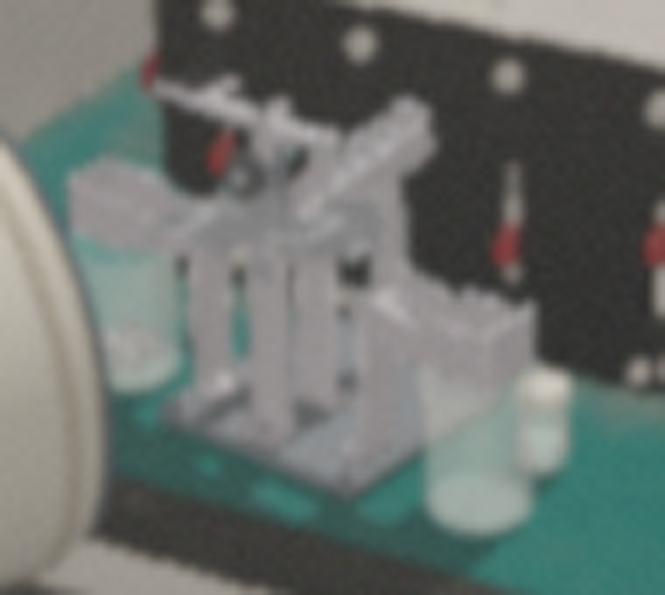

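```bash
cat > h.py <<'E'
import numpy as np
from scipy.spatial.transform import Rotation as R
from rig import vision
def ray(n,u,v,z):
    c=vision.camera_model(n); d=R.from_rotvec(c["attitude"]).apply([(u-c["cx"])/c["fx"],(v-c["cy"])/c["fy"],1])
    return c["xyz"]+d*(z-c["xyz"][2])/d[2]
def pix(n,p):
    c=vision.camera_model(n); q=R.from_rotvec(c["attitude"]).inv().apply(np.array(p)-c["xyz"])
    return c["cx"]+c["fx"]*q[...,0]/q[...,2], c["cy"]+c["fy"]*q[...,1]/q[...,2]
E
cat > m.py <<'E'
from h import *
from scipy.optimize import least_squares
F={"paddle":((187,178),(.031,.080,.141)),"tabL":((263,328),(-.025,.036,.105)),"tabR":((425,352),(-.025,-.036,.123))}
P={k:ray("top",280+(a[0]+.5)/8-.5,180+(a[1]+.5)/8-.5,b[2]) for k,(a,b) in F.items()}
L=np.array([b for a,b in F.values()])
def T(s,L): return np.c_[s[0]+np.cos(s[2])*L[:,0]-np.sin(s[2])*L[:,1], s[1]+np.sin(s[2])*L[:,0]+np.cos(s[2])*L[:,1], L[:,2]]
s=least_squares(lambda s:(T(s,L)-np.array(list(P.values())))[:,:2].ravel(),[.5,0,0]).x
print(s)
for k,f in zip(P,T(s,L)): print(k,P[k].round(4),f.round(4))
# checks: base-front corners / chute ends
C=np.array([[0.031,.08,.141],[-.025,-.036,.123],[0,-.118,.1],[0,.118,.1]])
u,v=pix("scene",T(s,C)); print("scene crop",np.c_[(u-265)*7+3,(v-175)*7+3].round())
u,v=pix("top",T(s,C)); print("top crop",np.c_[(u-280)*8+3.5,(v-180)*8+3.5].round())
E
python3 m.py
```

```text
[ 0.44997822  0.06601477 -0.19060565]
paddle [0.4946 0.1365 0.141 ] [0.4956 0.1387 0.141 ]
tabL [0.4314 0.1063 0.105 ] [0.4323 0.1061 0.105 ]
tabR [0.4205 0.0374 0.123 ] [0.4186 0.0354 0.123 ]
scene crop [[187.  71.]
 [300. 227.]
 [492. 313.]
 [ 81. 154.]]
top crop [[182. 176.]
 [430. 356.]
 [628. 333.]
 [ 86. 235.]]
```

Run:
```python
from h import *
for z in(.1,.15,.2,.25):
    p=ray("top",286,185.5,z); print(z,p.round(3),np.array(pix("scene",p)).round(1))
```

```text
0.1 [0.553 0.196 0.1  ] [286.2 186.1]
0.15 [0.549 0.192 0.15 ] [286.1 172.7]
0.2 [0.546 0.188 0.2  ] [285.9 158.9]
0.25 [0.542 0.184 0.25 ] [285.7 144.6]
```

>>> jog_arm --rows '[-1,0,0,0,-5.4,-1,0,0,0,-5.3,-1,-24,-42,0,0,-1,-24,-42,0,0,-1,-24,-42,0,0]'

```text
t: 0.6
position: [0.2737, 0.4441, 0.2135]
ee_rot: [-0.286, -3.128, 0.001]
ft_force: [1.3, 0.6, 0.6]
opening: 0.592
```

>>> jog_arm --rows '[-1,-24,-42,0,0,-1,-24,-42,0,0,-1,-24,-42,0,0,-1,-24,-42,0,0,-1,-24,-42,0,0]'

```text
t: 1.1
position: [0.3536, 0.2156, 0.2139]
ee_rot: [0.287, 3.128, 0.0]
ft_force: [0.8, 0.3, 0.0]
opening: 0.156
```

>>> jog_arm --rows '[-1,-22,-40,0,0,-1,-22,-40,0,0,-1,-22,-40,0,0,-1,-15,-25,0,0,-1,0,0,0,0]'

```text
t: 1.6
position: [0.4079, 0.0573, 0.2139]
ee_rot: [0.293, 3.127, -0.001]
ft_force: [0.1, -0.7, -0.5]
opening: 0.004
```

>>> jog_arm --rows '[-1,-9,-18,0,0,-1,0,0,30,0,-1,0,0,30,0,-1,0,0,15,0,-1,0,0,0,0]'

```text
t: 2.1
position: [0.4108, 0.0412, 0.1374]
ee_rot: [-0.286, -3.125, 0.0]
ft_force: [-0.0, 0.0, 0.4]
opening: 0.005
```

```bash
cat > pic.py <<'E'
import sys,cv2,numpy as np
from rig import vision
n=sys.argv[1]
a=vision.get_image("top")[175:240,280:370,::-1]; b=vision.get_image("scene")[165:260,265:360,::-1]
f=lambda i,h:cv2.resize(i,None,fx=h/i.shape[0],fy=h/i.shape[0],interpolation=cv2.INTER_CUBIC)
cv2.imwrite(f"pics/{n}.png",cv2.hconcat([f(a,330),f(b,330)]))
E
python3 pic.py p1
```

```text
(no output)
```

View pics/p1.png

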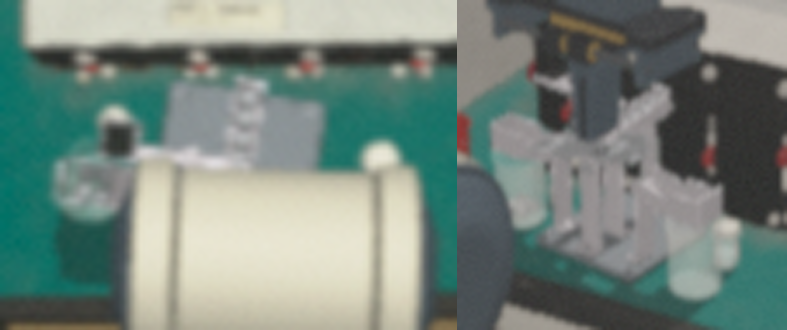

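The shut fingers are just above the right tab (picture about (597,138), right-hand half). Pressing down.

>>> jog_arm --rows '[-1,-2,-5,0,0,-1,0,0,10,0,-1,0,0,7,0,-1,0,0,7,0,-1,0,0,4,0]'

```text
t: 2.7
position: [0.4131, 0.0355, 0.1101]
ee_rot: [-0.287, -3.128, 0.0]
ft_force: [0.5, 0.1, -0.2]
opening: 0.004
```

>>> jog_arm --rows '[-1,0,0,2,0,-1,0,0,0,0]'

```text
t: 2.9
position: [0.413, 0.0353, 0.1087]
ee_rot: [-0.287, -3.128, 0.001]
ft_force: [-2.6, -2.2, 3.8]
opening: 0.005
```

>>> jog_arm --rows '[-1,0,0,-15,0,-1,0,0,-30,0,-1,0,0,-35,0,-1,-10,35,0,0,-1,-20,40,0,0]'

```text
t: 3.4
position: [0.4567, 0.1041, 0.1902]
ee_rot: [0.29, 3.126, 0.0]
ft_force: [0.1, -0.8, 0.5]
opening: 0.004
```

>>> jog_arm --rows '[-1,-32,38,0,0,-1,0,3,0,0,-1,0,0,0,0]'

```text
t: 3.7
position: [0.4956, 0.139, 0.1884]
ee_rot: [-0.285, -3.128, 0.0]
ft_force: [-0.7, -0.2, -0.4]
opening: 0.008
```

```bash
python3 pic.py p2
```

```text
(no output)
```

View pics/p2.png

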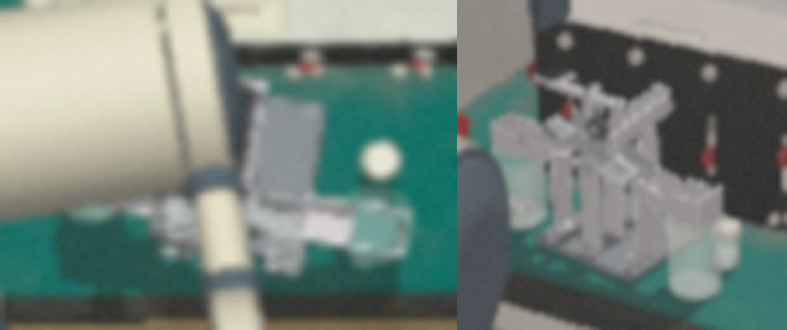

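The gate now leans right: in the right half the trough falls towards (655,180). The gripper is above the paddle. Descending onto it.

>>> jog_arm --rows '[-1,0,4,20,0,-1,0,0,20,0,-1,0,0,10,0,-1,0,0,8,0,-1,0,0,6,0]'

```text
t: 4.3
position: [0.4961, 0.1418, 0.1248]
ee_rot: [0.288, 3.128, -0.0]
ft_force: [-0.9, 0.4, 1.2]
opening: 0.008
```

>>> jog_arm --rows '[-1,0,0,3,0,-1,0,0,1,0,-1,0,0,0,0]'

```text
t: 4.6
position: [0.4964, 0.1422, 0.1212]
ee_rot: [0.287, 3.128, 0.0]
ft_force: [-1.2, 0.4, 1.9]
opening: 0.007
```

>>> jog_arm --rows '[-1,0,0,2,0,-1,0,0,0,0,-1,0,0,0,0,-1,0,0,0,0,-1,0,0,0,0]'

```text
t: 5.1
position: [0.4963, 0.1422, 0.119]
ee_rot: [0.287, 3.128, 0.0]
ft_force: [1.2, 0.8, 1.9]
opening: 0.006
```

>>> jog_arm --rows '[-1,0,0,0,0,-1,0,0,0,0,-1,0,0,0,0,-1,0,0,0,0,-1,0,0,0,0]'

```text
t: 5.6
position: [0.4962, 0.1422, 0.1189]
ee_rot: [0.287, 3.128, 0.0]
ft_force: [0.6, 1.2, 1.6]
opening: 0.005
```

>>> jog_arm --rows '[-1,0,0,0,0,-1,0,0,0,0,-1,0,0,0,0,-1,0,0,0,0,-1,0,0,0,0]'

```text
t: 6.1
position: [0.4962, 0.1422, 0.1189]
ee_rot: [0.287, 3.128, 0.0]
ft_force: [1.5, 1.9, 1.3]
opening: 0.003
```

>>> jog_arm --rows '[-1,0,0,0,0,-1,0,0,0,0,-1,0,0,0,0,-1,0,0,0,0,-1,0,0,0,0]'

```text
t: 6.6
position: [0.4962, 0.1422, 0.1189]
ee_rot: [-0.287, -3.128, 0.0]
ft_force: [0.9, 0.9, 2.1]
opening: 0.006
```

>>> jog_arm --rows '[-1,0,0,0,0,-1,0,0,0,0,-1,0,0,0,0,-1,0,0,0,0,-1,0,0,0,0]'

```text
t: 7.1
position: [0.4962, 0.1422, 0.1189]
ee_rot: [0.287, 3.128, 0.0]
ft_force: [0.2, 1.0, 2.9]
opening: 0.006
```

```bash
python3 pic.py p3
```

```text
(no output)
```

View pics/p3.png

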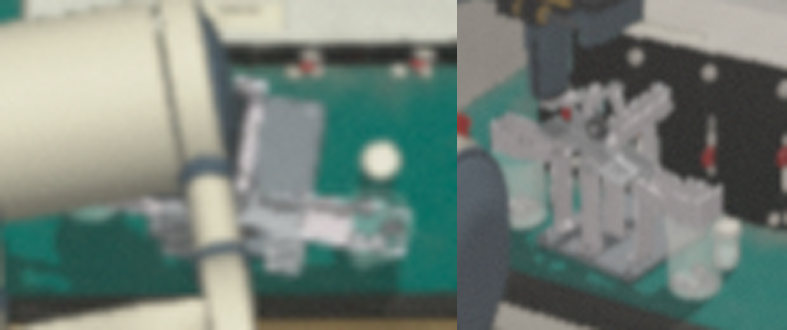

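The paddle is down. The track at (250,110) looks empty and the right beaker at (385,230) looks greyer. I'll hold it a little longer and check the beaker in an enlarged crop.

>>> jog_arm --rows '[-1,0,0,0,0,-1,0,0,0,0,-1,0,0,0,0,-1,0,0,0,0,-1,0,0,0,0]'

```text
t: 7.7
position: [0.4962, 0.1422, 0.1189]
ee_rot: [0.287, 3.128, 0.0]
ft_force: [1.1, 0.8, 2.2]
opening: 0.004
```

Run:
```python
import cv2
from rig import vision
a=vision.get_image("top")[185:230,322:367,::-1]; b=vision.get_image("scene")[185:250,300:360,::-1]
o=cv2.imread("pics/scene0.png")[185:250,300:360]
f=lambda i:cv2.resize(i,(260,int(260*i.shape[0]/i.shape[1])),interpolation=cv2.INTER_CUBIC)[:260]
f=lambda i:cv2.resize(i,(260,282),interpolation=cv2.INTER_CUBIC)
cv2.imwrite("pics/p4.png",cv2.hconcat([f(a),f(b),f(o)]))
```

```text
(no output)
```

View pics/p4.png

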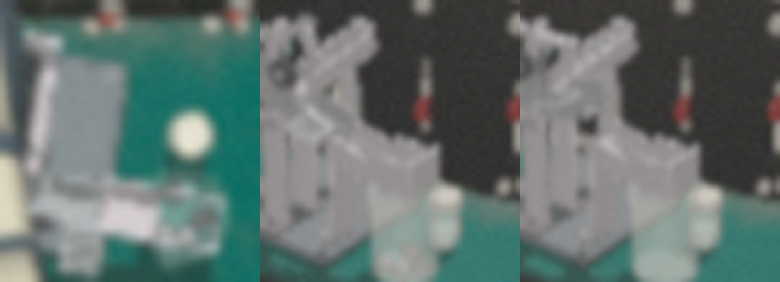

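The beaker now holds balls (middle, (402,262)) and the track is clear, with no bumps left. Releasing the paddle and backing off.

>>> jog_arm --rows '[-1,0,0,-8,0,-1,0,0,-10,0,-1,0,0,-15,0,-1,0,0,-30,0,-1,0,0,-35,0]'

```text
t: 8.3
position: [0.4953, 0.1419, 0.2181]
ee_rot: [-0.287, -3.127, 0.001]
ft_force: [0.2, 0.7, 0.6]
opening: 0.003
```

>>> jog_arm --rows '[-1,15,40,0,0,-1,15,45,0,0,-1,15,45,0,0,-1,15,45,0,0,-1,15,45,0,0]'

```text
t: 8.8
position: [0.4618, 0.3739, 0.2179]
ee_rot: [0.287, 3.128, 0.0]
ft_force: [0.7, -0.1, -0.0]
opening: 0.005
```

>>> jog_arm --rows '[-1,15,40,0,0,-1,0,0,0,0,-1,0,0,0,0]'

```text
t: 9.1
position: [0.4545, 0.4147, 0.2173]
ee_rot: [0.284, 3.129, -0.001]
ft_force: [0.2, -1.1, -0.3]
opening: 0.003
```

```bash
python3 pic.py p5; python3 -c "
import cv2
from rig import vision
a=vision.get_image('top')[180:240,280:370,::-1]
cv2.imwrite('pics/p6.png',cv2.resize(a,None,fx=8,fy=8,interpolation=cv2.INTER_CUBIC))"
```

```text
(no output)
```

View pics/p6.png

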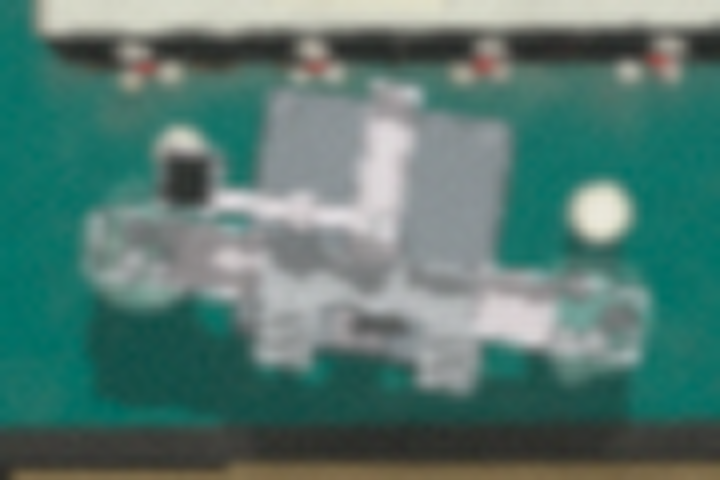

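View pics/p5.png

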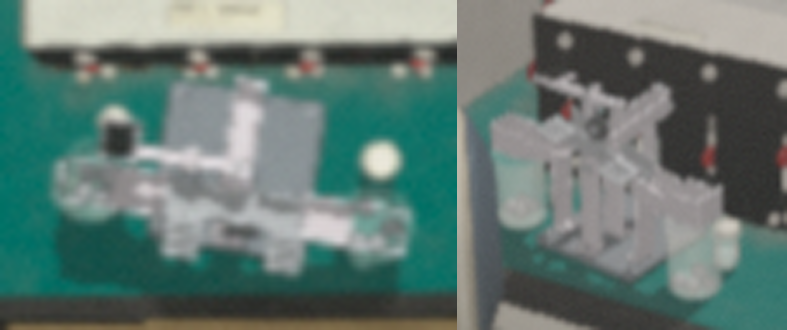

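The track is empty, the paddle is back up at (187,178), and the gate leans right. The balls are in the right beaker (615,320) and nothing else has moved.

```bash
python3 -c "
from rig import robot; print(robot.hand_in())"
```

```text
the job is handed in; nothing more can be done
None
```

The job is done and handed in, at about 9 s of the 35 s allowed.

I pressed the right tab with the shut fingers until the gate was fully over to the right, with about 4 N felt at the stop. I then pressed the paddle to near its stop, at about 2–3 N, held it for about 3 s, and let it spring back before moving the arm away.

**Last checks:** The final pictures show the gate leaning right, the track empty and the paddle back at its starting position. The beakers and the vial and weight beside the feeder look unmoved. Balls are visible in the right-hand beaker, but the pictures are too coarse to count all four, so that rests on the empty track and no stray balls in the feeder views. I did not re-check the things farther off, such as the timer, vials a and b, screwdriver and hex keys, but the arm never came down near them. No check failed or disagreed.

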